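# Gauge the mallet-head eyes and sort them

### The arm

A 6-joint arm with a two-finger parallel gripper is mounted at the origin on the work surface. World frame = base frame: x ahead of the robot, y to its left, z up, the work surface at z = 0. Lengths are in m, angles in degrees, forces in N, time in s.
With the tool pointing down it reaches from about 0.3 to 0.875 m from the base axis. Payload 4.2 kg.
Tool frame: the origin (TCP) lies midway between the tips of the shut fingers; the grasp point (between the pads) lies 19 mm behind it; z points along the fingers, y is the line along which they close (so a half turn about z gives the same grasp; the last joint's range is limited). The gripper opens to 85 mm and grips with 20 to 120 N. Pads are 22 mm wide; open, the fingers measure 114 mm over their backs; the gripper's body (76 mm by 85 mm) begins 54 mm behind the grasp point. The pads swing forward as they close: fully open they stand 13 mm farther back than shut.
Start: joints at [-75.745, 18.312, 89.639, -0, 72.044, -1.146], TCP at [0.153, -0.554, 0.231] pointing down, gripper open.
Joint ranges: [-177.97, 177.97], [-48.28, 115.42], [12.27, 149.76], [-77.06, 257.06], [2.81, 150.46], [-146.56, 146.56]. Speed limits (degrees/s): [147.25, 147.25, 180, 180, 180, 180].

### API

Orientations are given as [roll, pitch, yaw] about the fixed x, y, z axes, in that order (R = Rz(yaw) Ry(pitch) Rx(roll)).
In Python, from rig import r gives the robot as it stands.
- The arm moves only by the tool apply_moves, never from a script. Its argument "increments" is a list that holds one entry, the list of rows, each a list of 4 numbers: the shift along the tool's x, y, z in mm, then the turn about the tool's z in degrees. A call has 1 to 10 rows; each row shifts and turns the commanded pose from where the row before left it, along the tool's axes as they then stand; what a row does not reach is not made up. A row lasts 1/8 s, in which the tool goes at most 62.5 mm and 10.7 degrees, less where a joint would pass 70% of its speed; a pose out of reach is approached as far as the arm can. A call with a gripper value outside its range is refused whole. "hand" is the opening, from -1 (shut) to 1 (fully open), set as the call begins (left out, the last holds). The fingers move at their own pace and stop on an object; "force" is the grip in N (left out, the last holds). Time passes only in rows, so rows that do not move let the fingers close. It gives the time, the measured TCP pose, the force, the opening and the grip force at its end, in the units of the state.
- r.state(): the state, without advancing time (a new reading comes with each control period).
- r.snapshot(name): name is "scene" or "top" or "wrist"; returns a dict with "pixels" (480x640x3 uint8, blue, green, red), "fx", "fy", "cx", "cy" (pixels), "rvec" (rotation vector, rad) and "tvec" (3), from world to camera coordinates, as OpenCV has them. Camera axes: x right, y down, z forward; pixel columns grow to the right and rows downward; lengths in m; the calibration is good to about 2 mm. The wrist camera is an equidistant fisheye: a pixel r from the principal point sees the ray r / f radians off the axis. A picture is of the moment at which its call begins. There is no depth.
- r.hand_in(): hands the job in; it is judged then, once.
The state is a dict: "time": time; "joint_pos": joint angles; "qd": joint speeds; "joint_efforts": joint torques, N m; "eef_pos": TCP position; "tool_rot": TCP orientation; "ft_force": force on the tool from outside, world axes, zero at the start; "ft_torque": the same for the moment, N m; "opening": finger opening in m; "finger_force": force on a finger pad.
Only numpy, scipy, OpenCV 4.12 (cv2) and the standard library are available. Lean on these libraries where they do the work, as an engineer would, in place of code of your own. Each camera call takes 0.05 s, during which the arm holds its last target. There are 200 camera calls.

### The job

Pull the plug gauge out of its snap-in holder and try it, as far in as it goes without forcing, in the eye of every mallet head on the goldsmith's bench, from the shortest head to the longest. Lay the heads whose eye takes the plug right up to the collar in the longer tray and those where it stops part-way in the shorter tray, each on the tray floor, and click the gauge fully home in its holder again. Leave the bottle, the bowl and the setting tool where they are.

Things in the scene. Friction and masses are not known exactly. Their poses are not given: they have to be found in the camera images.
- head_a_mid (a point): the shortest mallet head, 60 mm long, lying flat: wooden block 44 wide x 46 mm high with flat sides, ending in a round white face (42 mm across, 12 mm of the length) at each end; 80 to 290 g. Point: its centre, on the eye's axis. x along its length, y across, z up. A vertical round eye pierces its middle, 21 mm wide at the top on all heads. It may be absent
- head_b_mid (a point): mallet head 72 mm long, otherwise outwardly like head_a; same point and axes; may be absent. Any head may be good or bad: a good eye is 21 mm wide right through; a bad one narrows to 14 mm at 14 mm below the head's top, so the gauge stops there, hard: go in slowly
- head_c_mid (a point): mallet head 84 mm long, otherwise outwardly just like head_a; its eye may be good or bad, and it may be absent; same point and axes
- head_d_mid (a point): mallet head 96 mm long, otherwise outwardly just like head_a; its eye may be good or bad, and it may be absent; same point and axes
- head_e_mid (a point): mallet head 108 mm long, otherwise outwardly just like head_a; its eye may be good or bad, and it may be absent; same point and axes
- gauge_grip (a point): the plug gauge, 118 mm long, 200 g; its top part is a square aluminium grip 26 x 26 mm, 60 mm long. Point: the centre of that grip, on the axis, 88 mm above the nose tip and 48 mm above the collar's underside. z points from nose to grip; x and y are square to the grip's flats
- gauge_nose (a point): tip of the gauge's nose, on its axis. From it upward: steel plug 18 mm thick, 40 mm long (first 5 mm tapered, 10 mm at the tip), then a barrel-shaped collar 18 mm high, 36 mm across its waist, 28 mm at its ends, then the grip. In a good eye the plug goes in until the collar's underside meets the head's top
- holder_home (a point): where the centre of the gauge's grip is when the gauge is fully home in its holder: on the axis of the hole, 93 mm above the bench, z up. Spring plungers in the holder close over the collar: pull straight up with some 6 to 15 N to free the gauge; it clicks home when pushed straight down about as hard. They resist over the last 15 mm
- holder: the fixed gauge holder: wooden block 70 mm (x) by 84 mm (y), 45 mm high, with a vertical 24 mm hole through its middle and two steel posts, 71 mm high over the bench, 28 to 40 mm either side of the hole along y. Origin: centre of its underside
- tray_long: fixed open wooden tray, the longer one, 270 mm (its x) by 144 mm (its y), walls 5 mm thick and 20 mm high, floor 5 mm thick. Origin: centre of its underside. For heads that pass
- tray_short: fixed open wooden tray, the shorter one, 190 mm (x) by 144 mm (y), otherwise the same. For heads that fail
- bottle: bystander: white plastic bottle, 56 mm across, 130 mm high, standing; origin at its foot
- bowl: bystander: steel bowl, 80 mm across, 40 mm high; origin at its foot
- pusher: bystander: a setting tool like a screwdriver, lying on the bench
Things that resemble listed ones, but are neither listed nor needed, are in the scene too. What is shaped like the part that bears head_b_mid but grey is not meant.

How it is judged (in metres and radians):
On the way, in this order (a step that is already met when the one before it is completed fails the run):
1. the gauge is pulled clear of its holder (z of gauge_nose in the frame of holder_home above -0.04 m), for 0.2 s.
2. the gauge is tried in head_a (if it is there), as far in as it will go (z of gauge_nose in the frame of head_a_mid below -0.009 m and horizontal distance between gauge_nose and head_a_mid below 0.007 m), for 0.1 s.
3. the gauge is tried in head_b (if it is there), as far in as it will go (z of gauge_nose in the frame of head_b_mid below 0.0135 m and horizontal distance between gauge_nose and head_b_mid below 0.007 m), for 0.1 s.
4. the gauge is tried in head_c (if it is there), as far in as it will go (z of gauge_nose in the frame of head_c_mid below -0.009 m and horizontal distance between gauge_nose and head_c_mid below 0.007 m), for 0.1 s.
5. the gauge is tried in head_d (if it is there), as far in as it will go (z of gauge_nose in the frame of head_d_mid below -0.009 m and horizontal distance between gauge_nose and head_d_mid below 0.007 m), for 0.1 s.
6. the gauge is tried in head_e (if it is there), as far in as it will go (z of gauge_nose in the frame of head_e_mid below 0.0135 m and horizontal distance between gauge_nose and head_e_mid below 0.007 m), for 0.1 s.
At the end, for the whole second after the job is handed in: Good heads rest on the floor of the longer tray, bad ones on that of the shorter (centre inside the walls, z under 57 mm, at rest); the gauge is upright, fully home in its holder (grip centre within 8 mm of the home point, tilt under 7 degrees) (distance between gauge_grip and holder_home below 0.008 m and angle between gauge_grip's own z axis and vertical below 0.12 rad and x of head_a_mid in the frame of tray_long between -0.13 and 0.13 m and y of head_a_mid in the frame of tray_long between -0.068 and 0.068 m and height (world z) of each of head_a_mid, head_b_mid, head_c_mid, head_d_mid, head_e_mid below 0.057 m and linear speed of each of head_a, head_b, head_c, head_d, head_e below 0.02 m/s and x of head_b_mid in the frame of tray_short between -0.09 and 0.09 m and y of head_b_mid in the frame of tray_short between -0.068 and 0.068 m and x of head_c_mid in the frame of tray_long between -0.13 and 0.13 m and y of head_c_mid in the frame of tray_long between -0.068 and 0.068 m and x of head_d_mid in the frame of tray_long between -0.13 and 0.13 m and y of head_d_mid in the frame of tray_long between -0.068 and 0.068 m and x of head_e_mid in the frame of tray_short between -0.09 and 0.09 m and y of head_e_mid in the frame of tray_short between -0.068 and 0.068 m); the robot touches nothing.
It fails at once if a bystander (bottle, bowl, setting tool) is moved more than 50 mm (distance of any of bottle, bowl, pusher from where it was at the start of the episode above 0.05 m).
It fails at once if the gauge is forced against a head with more than 90 N (contact force between gauge and head_a above 90 N or contact force between gauge and head_b above 90 N or contact force between gauge and head_c above 90 N or contact force between gauge and head_d above 90 N or contact force between gauge and head_e above 90 N).
Of head_a, head_b, head_c, head_d, head_e only 4 to 5 are there at a start; the rules pass over those that are not, and their reading is None.
At some moment in a run one of head_a, head_b, head_c, head_d, head_e may be knocked a few centimetres aside while the robot is not near it.
It also fails if it takes over 210 s, if anything falls off the work surface, if the arm or the gripper's body presses on something with over 40 N, if the wrist force passes 120 N, or if a joint passes its speed limit or range.

## Working session

There is one attempt and no reset: what is moved stays moved. The work goes in short steps, Python scripts to look and compute and a tool call to move; the robot and the scene stay as the last step left them, time stands still between calls to the robot, and variables do not carry over. Pictures are saved under pics/ and viewed, at most 14 in all, crops included, and the job is handed in when it is done.

Besides the shell and the picture viewer there is one more tool, called as name([rows], argument=value, ...), one row to a line, values as JSON. apply_moves: Moves the arm, as the interface text tells. Its arguments: {"type":"object","properties":{"increments":{"type":"array"},"hand":{"type":"number"},"force":{"type":"number"}},"required":["increments"]}

```bash
ls; mkdir -p pics
python3 - <<'E'
from rig import r
import cv2,pickle
d={}
for n in("scene","top","wrist"):
    s=r.snapshot(n);d[n]=s;cv2.imwrite(f"pics/{n}0.png",s["pixels"]);print(n,s["fx"],s["fy"],s["cx"],s["cy"],s["rvec"],s["tvec"])
pickle.dump(d,open("s0.pkl","wb"));print(r.state())
E
```

```text
pics
scene 590.7059048684928 590.7059048684928 318.4242030148876 240.5240537524051 [ 2.34296525  0.99887628 -0.33102791] [-0.38195558 -0.28256472  1.59949756]
top 605.4789487106925 605.4789487106925 312.103268379839 235.9137717378218 [ 2.1325119  -2.06816466  0.2277026 ] [-0.01457619  0.58179359  1.15685358]
wrist 371.64829954431775 371.64829954431775 313.99025088951004 233.0047280452414 [-2.32007893  1.76704043  0.24344261] [-0.5754229  -0.03570832  0.37785675]
{'time': 0.15, 'joint_pos': array([-7.57461472e+01,  1.83424379e+01,  8.96909360e+01,  1.67860592e-03,
        7.20434094e+01, -1.14493450e+00]), 'qd': array([-0.00291553, -0.10957098, -0.18298061,  0.07771114, -0.04408621,
       -0.04837019]), 'joint_efforts': array([ 6.10548632e-04, -4.15842175e+01, -2.34345675e+01,  6.23203232e-05,
        6.00732878e-03,  3.76276162e-06]), 'eef_pos': array([ 0.15261312, -0.55400374,  0.23067934]), 'tool_rot': array([-1.79923264e+02, -3.13007626e-03,  1.53982666e+01]), 'ft_force': array([0.12706307, 0.88216714, 0.99250322]), 'ft_torque': array([-0.01728018, -0.02283763, -0.00792968]), 'finger_force': 0.0, 'opening': 0.08545789697002741}
```

View pics/top0.png

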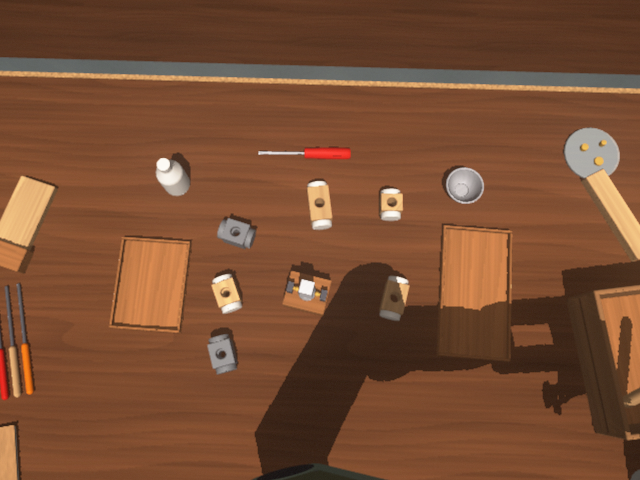

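View pics/scene0.png

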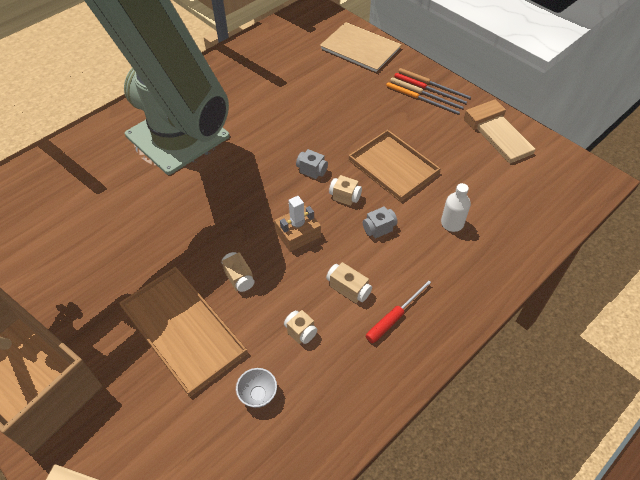

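```bash
cat > h.py <<'E'
import cv2,numpy as np,pickle
from scipy.spatial.transform import Rotation as R
def RT(s): return cv2.Rodrigues(np.array(s["rvec"]))[0],np.array(s["tvec"]).reshape(3)
def K(s): return np.array([[s["fx"],0,s["cx"]],[0,s["fy"],s["cy"]],[0,0,1.]])
def w(s,uv,z):
    Rm,t=RT(s);C=-Rm.T@t;d=Rm.T@np.linalg.inv(K(s))@np.array([*uv,1.]);return (C+d*(z-C[2])/d[2])[:2]
def px(s,P):
    Rm,t=RT(s);p=K(s)@(Rm@np.array(P)+t);return p[:2]/p[2]
def rect(s,z,x1,y1,W,H,m):
    # metric picture of plane z: top-left is x1,y1 (x up, y left), m metres per pixel
    c=np.float32([[0,0],[W,0],[W,H],[0,H]]);q=np.float32([px(s,[x1-b*m,y1-a*m,z]) for a,b in c])
    return cv2.warpPerspective(s["pixels"],cv2.getPerspectiveTransform(q,c),(W,H),flags=cv2.INTER_CUBIC)
E
python3 - <<'E'
from h import *
d=pickle.load(open("s0.pkl","rb"));s=d["top"]
Rm,t=RT(s);print("cam",-Rm.T@t)
for n,u,z in [("320",(320,203),.046),("391",(391,203),.046),("227",(227,293),.046),("395",(395,297),.046),("grip",(307,287),.123),("g1",(236,231),.046),("g2",(221,354),.046),("bottle",(175,185),0),("bowl",(465,190),0)]: print(n,w(s,u,z).round(3))
for n,c in [("TS",[(123,237),(190,240),(180,331),(110,328)]),("TL",[(442,226),(511,229),(510,360),(438,356)])]: 
  c=np.array([w(s,p,.02) for p in c]);print(n,c.round(3).tolist(),c.mean(0).round(3),np.linalg.norm(c[1]-c[0]),np.linalg.norm(c[2]-c[1]))
im=rect(s,.046,.74,.24,800,600,.0008)
for i in range(0,800,125): cv2.line(im,(i,0),(i,6),(0,255,0),1)
for i in range(0,600,125): cv2.line(im,(0,i),(6,i),(0,255,0),1)
cv2.imwrite("pics/r0.png",im)
E
```

```text
cam [ 0.31218176 -0.0091916   1.25676749]
320 [ 0.657 -0.011]
391 [ 0.661 -0.158]
227 [0.464 0.171]
395 [ 0.466 -0.166]
grip [0.47  0.009]
g1 [0.592 0.16 ]
g2 [0.343 0.175]
bottle [0.701 0.305]
bowl [ 0.709 -0.324]
TS [[0.578, 0.4], [0.576, 0.259], [0.387, 0.265], [0.388, 0.407]] [0.482 0.333] 0.14096185529861396 0.18892296517294171
TL [[0.622, -0.268], [0.62, -0.413], [0.35, -0.4], [0.353, -0.256]] [ 0.486 -0.334] 0.1444589533152336 0.2700849881565396
```

View pics/r0.png

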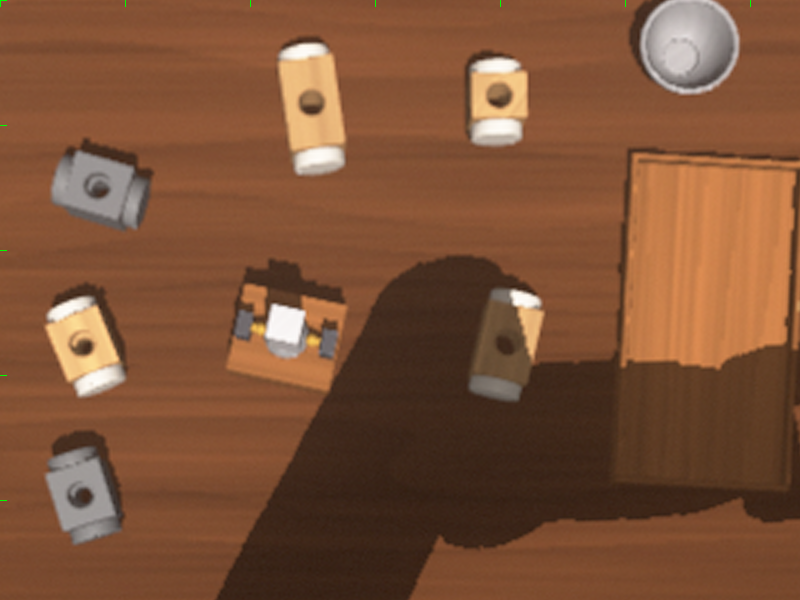

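Top picture: wooden heads have their eyes at (391,204), (227,293), (395,298) and (320,203). The gauge is in its holder at (307,288), the long tray is on the right and the short tray on the left. The candidates for head_b are the grey heads at (236,231) and (221,354) and the wooden ones at (227,293) and (395,298). Grey is ruled out, so length decides between the two wooden ones, and I'll check that in one enlarged crop.

Run:
```python
from h import *
s=pickle.load(open("s0.pkl","rb"))["top"]
def P(z,x,y,g=1):
    im=rect(s,z,x+.0525,y+.07,400,300,.00035)
    return cv2.convertScaleAbs(im,alpha=g)
im=np.vstack([np.hstack([P(.123,.47,.009),P(.046,.4656,-.1656,2)]),np.hstack([P(.046,.464,.1736),P(.046,.6584,-.0096)])])
cv2.imwrite("pics/r1.png",im)
```

```text
(no output)
```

View pics/r1.png

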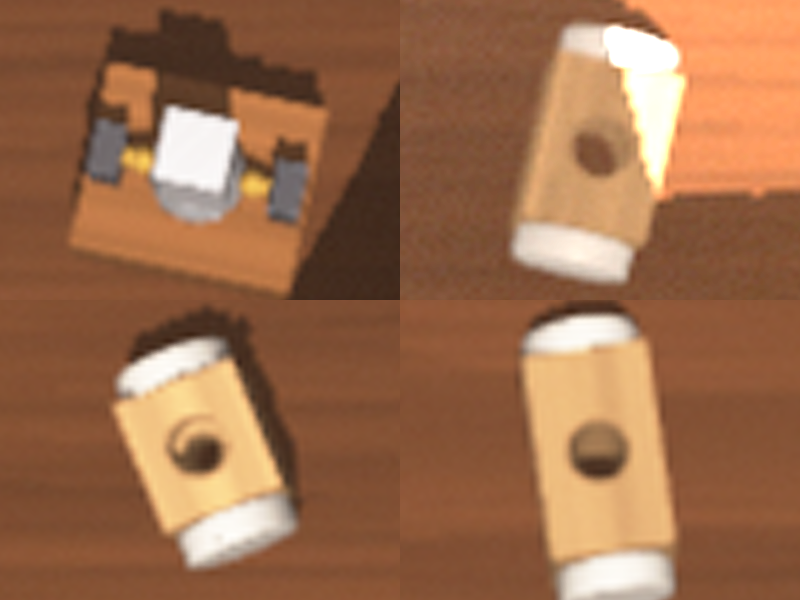

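Measured wood lengths: (227,293) is 48 mm, so b; (395,298) is 60 mm, so c; (320,203) is 72 mm, so d; (391,204) is 36 mm, so a. e is absent. The bottom-left panel confirms b: it is wooden rather than grey, 72 mm overall, yaw about 21°. The grip top is centred at (196,150) in the first panel, which puts the gauge at about (0.470, 0.010).

```bash
cat >> h.py <<'E'
from rig import r
def plan(tx,ty,tz,yaw=None,step=45,cur=None):
    s=r.state();p=s["eef_pos"]*1000;y0=s["tool_rot"][2]
    if yaw is None: yaw=y0
    dy=(yaw-y0+180)%360-180
    Rw=R.from_euler("xyz",[s["tool_rot"][0],s["tool_rot"][1],yaw],degrees=True).as_matrix()
    d=Rw.T@(np.array([tx,ty,tz])-p)
    n=max(1,int(np.ceil(np.linalg.norm(d)/step)))
    print("t",round(s["time"],2),"pos",p.round(1),"rot",s["tool_rot"].round(1),"F",s["ft_force"].round(1),"op",round(s["opening"]*1000,1),"| world yaw turn about tool z:",round(-dy,1),"| shift tool",d.round(1),n,"rows of",(d/n).round(1))
E
python3 -c "
from h import *
plan(470,10.4,170,77)"
```

```text
t 0.15 pos [ 152.6 -554.   230.7] rot [-179.9   -0.    15.4] F [0.1 0.9 1. ] op 85.5 | world yaw turn about tool z: -61.6 | shift tool [621.3 182.4  60.5] 15 rows of [41.4 12.2  4. ]
```

apply_moves([
  [[0, 0, 0, -10.3], [0, 0, 0, -10.3], [0, 0, 0, -10.3], [0, 0, 0, -10.3], [0, 0, 0, -10.2], [0, 0, 0, -10.2]],
], hand=1, force=60)

```text
time: 0.9
eef_pos: [0.1527, -0.5541, 0.231]
tool_rot: [-180.0, -0.0, 77.3]
ft_force: [-0.4, 0.3, 0.2]
opening: 0.0854
finger_force: 0.0
```

apply_moves([
  [[41.4, 12.2, 4], [41.4, 12.2, 4], [41.4, 12.2, 4], [41.4, 12.2, 4], [41.4, 12.2, 4], [41.4, 12.2, 4], [41.4, 12.2, 4], [41.4, 12.2, 4]],
])

```text
validation failed for argument at $.in...
```

apply_moves([
  [[41.4, 12.2, 4, 0], [41.4, 12.2, 4, 0], [41.4, 12.2, 4, 0], [41.4, 12.2, 4, 0], [41.4, 12.2, 4, 0], [41.4, 12.2, 4, 0], [41.4, 12.2, 4, 0], [41.4, 12.2, 4, 0], [41.4, 12.2, 4, 0], [41.4, 12.2, 4, 0]],
])

```text
time: 2.15
eef_pos: [0.3651, -0.1771, 0.1911]
tool_rot: [180.0, 0.0, 77.0]
ft_force: [0.2, -0.1, 0.1]
opening: 0.0855
finger_force: 0.0
```

apply_moves([
  [[41.4, 12.2, 4, 0], [41.4, 12.2, 4, 0], [41.4, 12.2, 4, 0], [41.4, 12.2, 4, 0], [41.4, 12.2, 4, 0], [0, 0, 0, 0], [0, 0, 0, 0]],
])

```text
time: 3.02
eef_pos: [0.4701, 0.0093, 0.171]
tool_rot: [-179.9, 0.0, 77.0]
ft_force: [-0.0, -0.5, -0.9]
opening: 0.0853
finger_force: 0.0
```

```bash
python3 -c "
from h import *
plan(470,10.4,75,None)
s=r.snapshot('wrist');cv2.imwrite('pics/w1.png',s['pixels']);pickle.dump(s,open('w1.pkl','wb'))"
```

```text
t 3.02 pos [470.1   9.3 171. ] rot [-179.9    0.    77. ] F [-0.  -0.5 -0.9] op 85.3 | world yaw turn about tool z: -0.0 | shift tool [ 1.2 -0.3 96. ] 3 rows of [ 0.4 -0.1 32. ]
```

View pics/w1.png

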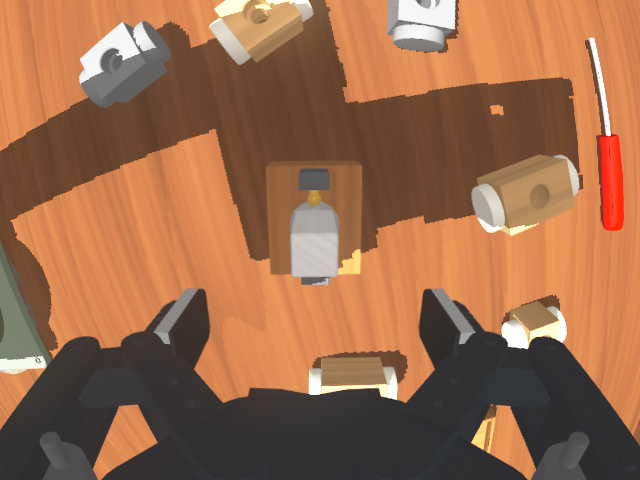

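The wrist picture shows the grip at (314,250), square to the pads and midway between them at (207) and (422). I'll go down and close.

apply_moves([
  [[1.2, 0, 32, 0], [0, 0, 32, 0], [0, 0, 20, 0], [0, 0, 12, 0], [0, 0, 0, 0]],
])

```text
time: 3.7
eef_pos: [0.4705, 0.0101, 0.075]
tool_rot: [-179.9, 0.0, 76.9]
ft_force: [0.4, -0.1, 0.6]
opening: 0.0849
finger_force: 0.0
```

apply_moves([
  [[0, 0, 0, 0], [0, 0, 0, 0], [0, 0, 0, 0], [0, 0, 0, 0], [0, 0, 0, 0], [0, 0, 0, 0], [0, 0, 0, 0]],
], hand=-1, force=80)

```text
time: 4.58
eef_pos: [0.4713, 0.0107, 0.0758]
tool_rot: [179.9, -0.0, 77.0]
ft_force: [-1.2, -1.1, 5.4]
opening: 0.0249
finger_force: 78.3
```

```bash
python3 -c "
from h import *
plan(470,10.4,205,None)"
```

```text
t 4.58 pos [471.3  10.7  75.8] rot [179.9  -0.   77. ] F [-1.2 -1.1  5.4] op 24.9 | world yaw turn about tool z: -0.0 | shift tool [  -0.6   -1.1 -129.2] 3 rows of [ -0.2  -0.4 -43.1]
```

apply_moves([
  [[0, 0, -3, 0], [0, 0, -3, 0], [0, 0, -3, 0], [0, 0, -3, 0], [0, 0, -4, 0], [0, 0, -8, 0], [0, 0, -16, 0], [0, 0, -30, 0], [0, 0, -30, 0], [0, 0, -30, 0]],
])

```text
time: 5.82
eef_pos: [0.471, 0.0107, 0.207]
tool_rot: [179.9, -0.0, 77.0]
ft_force: [0.6, -1.2, -2.4]
opening: 0.0251
finger_force: 80.6
```

```bash
python3 -c "
from h import *
plan(664,-159.2,140,None)
s=r.snapshot('top');cv2.imwrite('pics/t2.png',rect(s,.046,.74,.24,800,600,.0008));pickle.dump(s,open('t2.pkl','wb'))
d=pickle.load(open('s0.pkl','rb'))['top']
for n,u in dict(a=(391,203),b=(227,293),c=(395,297),d=(320,203)).items():
  x,y=u; A=d['pixels'][y-25:y+26,x-25:x+26];B=s['pixels'][y-60:y+61,x-60:x+61]
  m=cv2.matchTemplate(B,A,cv2.TM_CCOEFF_NORMED);_,v,_,l=cv2.minMaxLoc(m);print(n,round(v,3),l[0]-35,l[1]-35)
"
```

```text
t 5.83 pos [471.   10.7 207. ] rot [179.9  -0.   77. ] F [ 0.6 -1.2 -2.4] op 25.1 | world yaw turn about tool z: -0.0 | shift tool [-122.2  226.2   67.3] 6 rows of [-20.4  37.7  11.2]
a 0.999 0 0
b 0.698 0 0
c 0.7 0 0
d 0.317 1 0
```

View pics/t2.png

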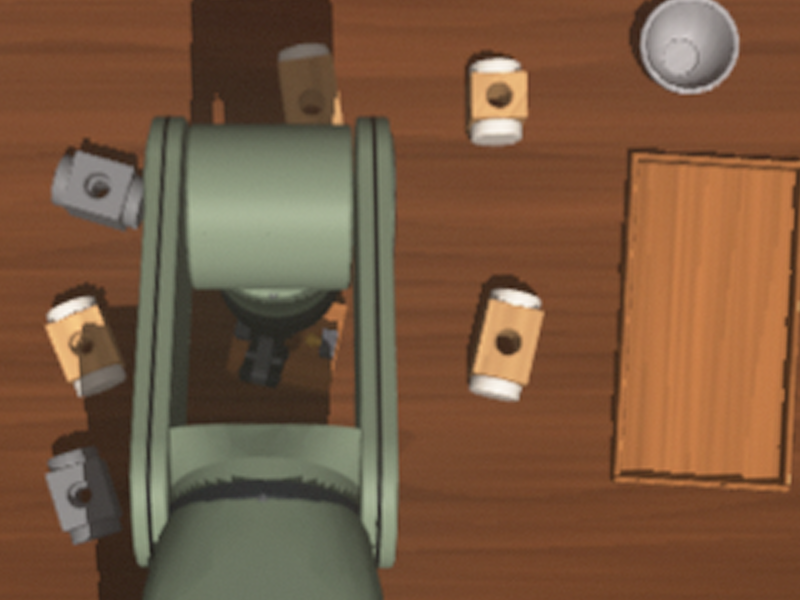

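The heads have not moved. Next, the gauge goes over head a.

apply_moves([
  [[-30.5, 56.5, 0, 0], [-30.5, 56.5, 10, 0], [-30.6, 56.6, 17, 0], [-30.6, 56.6, 30, 0], [0, 0, 0, 0], [0, 0, 0, 0]],
])

```text
time: 6.62
eef_pos: [0.6516, -0.1486, 0.1527]
tool_rot: [-179.9, -0.0, 77.0]
ft_force: [-0.1, 0.6, -1.3]
opening: 0.0253
finger_force: 80.7
```

```bash
python3 -c "
from h import *
plan(664,-159.2,112,None)
s=r.snapshot('wrist');cv2.imwrite('pics/w2.png',s['pixels'])
s=r.snapshot('scene');
u=px(s,[.664,-.1592,.06]);x,y=map(int,u);im=cv2.resize(s['pixels'][y-60:y+50,x-70:x+70],None,fx=5,fy=5,interpolation=cv2.INTER_CUBIC);cv2.imwrite('pics/c2.png',im)
"
```

```text
t 6.62 pos [ 651.6 -148.6  152.7] rot [-179.9   -0.    77. ] F [-0.1  0.6 -1.3] op 25.3 | world yaw turn about tool z: -0.0 | shift tool [-7.5 14.6 40.7] 1 rows of [-7.5 14.6 40.7]
```

View pics/c2.png

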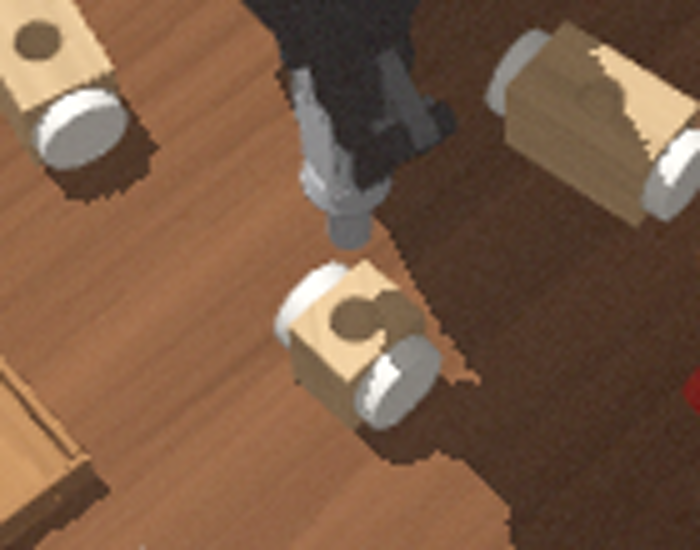

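The crop shows the nose at (348,235), still short of head a's eye at (357,318). I'll finish the sideways shift and then check the pose.

apply_moves([
  [[-7.5, 14.6, 0, 0], [0, 0, 15, 0], [0, 0, 15, 0], [0, 0, 0, 0], [0, 0, 0, 0]],
])

```text
time: 7.35
eef_pos: [0.6644, -0.1591, 0.1233]
tool_rot: [-180.0, 0.0, 77.0]
ft_force: [0.2, -0.1, -2.7]
opening: 0.025
finger_force: 80.8
```

```bash
python3 -c "
from h import *
plan(664,-159.2,104,None)
s=r.snapshot('scene');print(px(s,[.664,-.1592,.046]),px(s,[.664,-.1592,.052]))
u=px(s,[.664,-.1592,.06]);x,y=map(int,u);print(x,y);im=cv2.resize(s['pixels'][y-40:y+40,x-50:x+50],None,fx=7,fy=7,interpolation=cv2.INTER_CUBIC);cv2.imwrite('pics/c3.png',im)
"
```

```text
t 7.35 pos [ 664.4 -159.1  123.3] rot [-180.    0.   77.] F [ 0.2 -0.1 -2.7] op 25.0 | world yaw turn about tool z: -0.0 | shift tool [-0.2 -0.4 19.3] 1 rows of [-0.2 -0.4 19.3]
[299.76220388 321.73090135] [299.67129301 320.33731377]
299 318
```

View pics/c3.png

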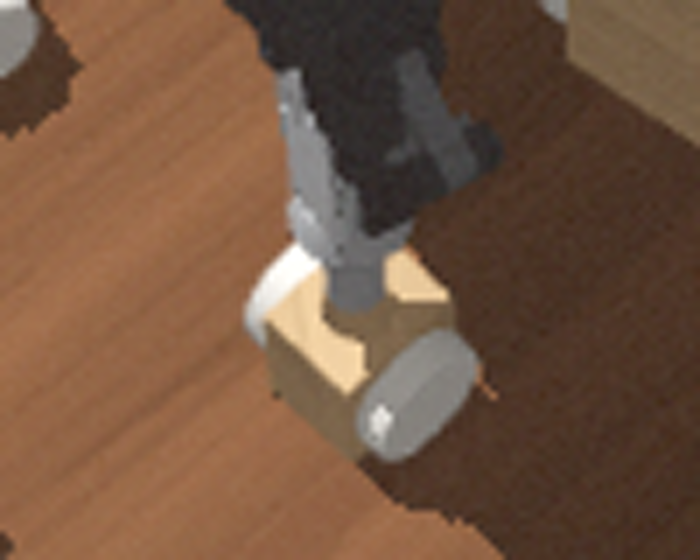

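The nose is at (357,300), right over the eye. I'll go down slowly.

apply_moves([
  [[0, 0, 2, 0], [0, 0, 2, 0], [0, 0, 2, 0], [0, 0, 2, 0], [0, 0, 2, 0], [0, 0, 2, 0], [0, 0, 2, 0], [0, 0, 2, 0], [0, 0, 2, 0], [0, 0, 0, 0]],
])

```text
time: 8.65
eef_pos: [0.6645, -0.1594, 0.1051]
tool_rot: [-180.0, 0.0, 77.0]
ft_force: [-0.2, -0.8, -2.0]
opening: 0.0252
finger_force: 80.8
```

apply_moves([
  [[0, 0, 0.7, 0], [0, 0, 0.7, 0], [0, 0, 0.7, 0], [0, 0, 0.7, 0], [0, 0, 0.7, 0]],
])

```text
time: 9.28
eef_pos: [0.6646, -0.1594, 0.1018]
tool_rot: [180.0, 0.0, 77.0]
ft_force: [0.7, 0.5, -2.8]
opening: 0.0251
finger_force: 80.8
```

apply_moves([
  [[0, 0, 0.7, 0], [0, 0, 0.7, 0], [0, 0, 0.7, 0], [0, 0, 0.7, 0], [0, 0, 0.7, 0], [0, 0, 0, 0]],
])

```text
time: 10.02
eef_pos: [0.6646, -0.1594, 0.0982]
tool_rot: [-180.0, 0.0, 77.0]
ft_force: [-0.4, 0.6, -2.9]
opening: 0.025
finger_force: 80.8
```

The nose is past the narrowing depth with no force. I'll carry on to the collar.

apply_moves([
  [[0, 0, 1, 0], [0, 0, 1, 0], [0, 0, 2, 0], [0, 0, 2.5, 0], [0, 0, 2.5, 0], [0, 0, 2.5, 0], [0, 0, 2.5, 0], [0, 0, 2.5, 0], [0, 0, 1.5, 0], [0, 0, 0, 0]],
])

```text
time: 11.28
eef_pos: [0.6645, -0.1594, 0.0802]
tool_rot: [-180.0, 0.0, 77.0]
ft_force: [0.1, -0.2, -1.8]
opening: 0.0252
finger_force: 80.8
```

apply_moves([
  [[0, 0, 0.7, 0], [0, 0, 0.7, 0], [0, 0, 0.7, 0], [0, 0, 0.7, 0]],
])

```text
time: 11.78
eef_pos: [0.6646, -0.1594, 0.0775]
tool_rot: [180.0, 0.0, 77.0]
ft_force: [-0.6, 0.0, -3.5]
opening: 0.0251
finger_force: 80.8
```

apply_moves([
  [[0, 0, 0.5, 0], [0, 0, 0.5, 0], [0, 0, 0.5, 0], [0, 0, 0, 0]],
])

```text
time: 12.28
eef_pos: [0.6648, -0.1594, 0.0769]
tool_rot: [179.9, 0.0, 77.0]
ft_force: [-2.1, 1.5, 5.7]
opening: 0.0249
finger_force: 81.4
```

Soft contact at the collar, so head a is good. I'll lift and go to b.

apply_moves([
  [[0, 0, -5, 0], [0, 0, -10, 0], [0, 0, -20, 0], [0, 0, -25, 0], [0, 0, -25, 0], [0, 0, -10, 0]],
])

```text
time: 13.02
eef_pos: [0.6654, -0.1596, 0.173]
tool_rot: [179.8, 0.0, 77.0]
ft_force: [0.3, -0.2, -2.4]
opening: 0.025
finger_force: 80.8
```

```bash
cat >> h.py <<'E'
def chk(ref,nm,**k):
    s=r.snapshot("top")
    for n,u in k.items():
        x,y=map(int,u);A=ref['pixels'][y-22:y+23,x-22:x+23];B=s['pixels'][y-62:y+63,x-62:x+63]
        m=cv2.matchTemplate(B,A,cv2.TM_CCOEFF_NORMED);_,v,_,l=cv2.minMaxLoc(m);print(n,round(v,3),l[0]-40,l[1]-40)
    cv2.imwrite(f'pics/{nm}.png',rect(s,.046,.74,.24,800,600,.0008));pickle.dump(s,open(nm+'.pkl','wb'))
E
python3 -c "
from h import *
plan(464,173.6,125,None)
d=pickle.load(open('s0.pkl','rb'))['top'];t2=pickle.load(open('t2.pkl','rb'))
chk(d,'t3',b=(227,293),d=(320,203),a=(391,203));chk(t2,'t3',c=(395,297))
"
```

```text
t 13.03 pos [ 665.4 -159.6  173. ] rot [179.8   0.   77. ] F [ 0.3 -0.2 -2.4] op 25.0 | world yaw turn about tool z: -0.0 | shift tool [ 279.4 -271.4   47.1] 9 rows of [ 31.  -30.2   5.2]
b 0.997 0 0
d 0.725 0 0
a 0.421 -10 -31
c 0.35 -26 -40
```

apply_moves([
  [[15, -15, 0, 0], [31.2, -30.1, 0, 0], [31.2, -30.1, 0, 0], [31.2, -30.1, 0, 0], [31.2, -30.1, 0, 0], [31.2, -30.1, 0, 0], [31.2, -30.1, 0, 0], [31.2, -30.1, 0, 0], [31.2, -30.1, 5, 0], [16, -15, 10, 0]],
])

```text
time: 14.38
eef_pos: [0.4622, 0.1763, 0.1551]
tool_rot: [-179.9, 0.0, 77.1]
ft_force: [1.1, -0.5, -1.9]
opening: 0.0249
finger_force: 80.7
```

apply_moves([
  [[0, 0, 10, 0], [0, 0, 10, 0], [0, 0, 10, 0], [0, 0, 0, 0]],
])

```text
time: 14.88
eef_pos: [0.4636, 0.1741, 0.1249]
tool_rot: [-179.9, 0.1, 76.9]
ft_force: [0.5, -0.4, -1.8]
opening: 0.0249
finger_force: 80.7
```

```bash
python3 -c "
from h import *
plan(465,174.6,108,None)
s=r.snapshot('scene')
u=px(s,[.465,.1746,.06]);x,y=map(int,u);print(x,y);im=cv2.resize(s['pixels'][y-40:y+40,x-50:x+50],None,fx=7,fy=7,interpolation=cv2.INTER_CUBIC);cv2.imwrite('pics/c4.png',im)
"
```

```text
t 14.88 pos [463.6 174.1 124.9] rot [-1.799e+02  1.000e-01  7.690e+01] F [ 0.5 -0.4 -1.8] op 24.9 | world yaw turn about tool z: -0.0 | shift tool [ 0.8  1.3 16.9] 1 rows of [ 0.8  1.3 16.9]
345 180
```

View pics/c4.png

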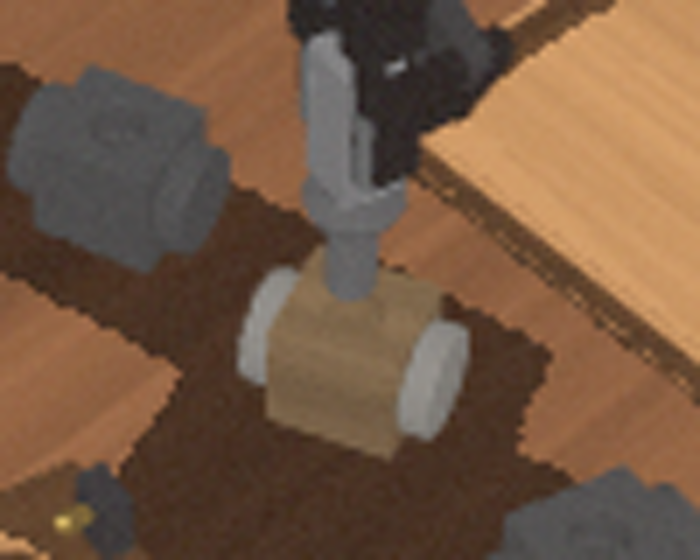

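The nose is at (350,290), over head b's eye at about (355,305). I'll go down slowly.

apply_moves([
  [[0.8, 1.3, 1, 0], [0, 0, 2, 0], [0, 0, 2, 0], [0, 0, 2, 0], [0, 0, 2, 0], [0, 0, 2, 0], [0, 0, 2, 0], [0, 0, 2, 0], [0, 0, 2, 0], [0, 0, 1, 0]],
])

```text
time: 16.18
eef_pos: [0.4652, 0.1754, 0.1078]
tool_rot: [-180.0, 0.0, 77.0]
ft_force: [0.3, -0.6, -2.1]
opening: 0.0252
finger_force: 80.7
```

apply_moves([
  [[0, 0, 0.6, 0], [0, 0, 0.6, 0], [0, 0, 0.6, 0], [0, 0, 0.6, 0], [0, 0, 0.6, 0]],
])

```text
time: 16.8
eef_pos: [0.4653, 0.1754, 0.105]
tool_rot: [180.0, 0.0, 77.0]
ft_force: [0.6, -0.6, -1.5]
opening: 0.0249
finger_force: 80.7
```

apply_moves([
  [[0, 0, 0.6, 0], [0, 0, 0.6, 0], [0, 0, 0, 0]],
])

```text
time: 17.18
eef_pos: [0.4653, 0.1754, 0.1037]
tool_rot: [180.0, 0.0, 77.0]
ft_force: [0.0, -0.1, -2.7]
opening: 0.0256
finger_force: 80.7
```

apply_moves([
  [[0, 0, 0.5, 0], [0, 0, 0.5, 0], [0, 0, 0, 0]],
])

```text
time: 17.55
eef_pos: [0.4653, 0.1754, 0.1027]
tool_rot: [-180.0, 0.0, 77.0]
ft_force: [0.9, 0.4, -2.3]
opening: 0.0255
finger_force: 80.7
```

apply_moves([
  [[0, 0, 0.5, 0], [0, 0, 0.5, 0], [0, 0, 0, 0]],
])

```text
time: 17.92
eef_pos: [0.4653, 0.1754, 0.1017]
tool_rot: [-180.0, 0.0, 77.0]
ft_force: [0.3, -0.2, -2.5]
opening: 0.0253
finger_force: 80.7
```

apply_moves([
  [[0, 0, 0.5, 0], [0, 0, 0.5, 0], [0, 0, 0, 0]],
])

```text
time: 18.3
eef_pos: [0.4655, 0.1754, 0.1009]
tool_rot: [180.0, 0.0, 77.0]
ft_force: [0.3, -0.7, -0.3]
opening: 0.0252
finger_force: 80.8
```

apply_moves([
  [[0, 0, 0.4, 0], [0, 0, 0.4, 0], [0, 0, 0, 0]],
])

```text
time: 18.68
eef_pos: [0.4656, 0.1753, 0.1004]
tool_rot: [179.9, -0.0, 77.0]
ft_force: [0.4, -1.4, 3.6]
opening: 0.025
finger_force: 81.2
```

apply_moves([
  [[0, 0, 0.5, 0], [0, 0, 0.5, 0], [0, 0, 0, 0]],
])

```text
time: 19.05
eef_pos: [0.4658, 0.1753, 0.1]
tool_rot: [179.9, -0.0, 77.0]
ft_force: [-0.6, -2.2, 8.0]
opening: 0.0253
finger_force: 82.2
```

The gauge stops hard part-way, so b is bad. I'll lift and check the rest.

apply_moves([
  [[0, 0, -5, 0], [0, 0, -10, 0], [0, 0, -20, 0], [0, 0, -25, 0], [0, 0, -20, 0], [0, 0, 0, 0]],
])

```text
time: 19.8
eef_pos: [0.4661, 0.1759, 0.1804]
tool_rot: [179.8, -0.1, 77.0]
ft_force: [0.5, 0.7, -2.1]
opening: 0.0248
finger_force: 80.8
```

```bash
python3 -c "
from h import *
plan(466,-165.8,126,None)
d=pickle.load(open('s0.pkl','rb'))['top'];t2=pickle.load(open('t2.pkl','rb'))
chk(d,'t4',b=(227,293),d=(320,203),a=(391,203));chk(t2,'t4',c=(395,297))
"
```

```text
t 19.8 pos [466.1 175.9 180.4] rot [ 1.798e+02 -1.000e-01  7.700e+01] F [ 0.5  0.7 -2.1] op 24.8 | world yaw turn about tool z: -0.0 | shift tool [-333.1   76.7   53.9] 8 rows of [-41.6   9.6   6.7]
b 0.526 -2 33
d 0.999 0 0
a 0.999 0 0
c 0.999 0 0
```

apply_moves([
  [[-20, 4.6, 0, 0], [-41.6, 9.6, 0, 0], [-41.6, 9.6, 0, 0], [-41.6, 9.6, 0, 0], [-41.6, 9.6, 0, 0], [-41.6, 9.6, 0, 0], [-41.6, 9.6, 0, 0], [-41.6, 9.6, 0, 0], [-21.9, 4.9, 10, 0], [0, 0, 12, 0]],
])

```text
time: 21.15
eef_pos: [0.4645, -0.1674, 0.1556]
tool_rot: [-179.9, -0.0, 76.8]
ft_force: [0.6, 0.1, -2.3]
opening: 0.025
finger_force: 80.7
```

apply_moves([
  [[0, 0, 12, 0], [0, 0, 12, 0], [0, 0, 8, 0], [0, 0, 0, 0], [0, 0, 0, 0]],
])

```text
time: 21.78
eef_pos: [0.4655, -0.1663, 0.1253]
tool_rot: [179.9, 0.0, 77.0]
ft_force: [-0.1, -0.6, -1.8]
opening: 0.0253
finger_force: 80.7
```

```bash
python3 -c "
from h import *
plan(466,-165.8,108,None)
s=r.snapshot('scene')
u=px(s,[.466,-.1658,.06]);x,y=map(int,u);print(x,y);im=cv2.resize(s['pixels'][y-40:y+40,x-50:x+50],None,fx=7,fy=7,interpolation=cv2.INTER_CUBIC);cv2.imwrite('pics/c5.png',im)
"
```

```text
t 21.77 pos [ 465.5 -166.3  125.3] rot [179.9   0.   77. ] F [-0.1 -0.6 -1.8] op 25.3 | world yaw turn about tool z: -0.0 | shift tool [ 0.6  0.4 17.3] 1 rows of [ 0.6  0.4 17.3]
235 262
```

View pics/c5.png

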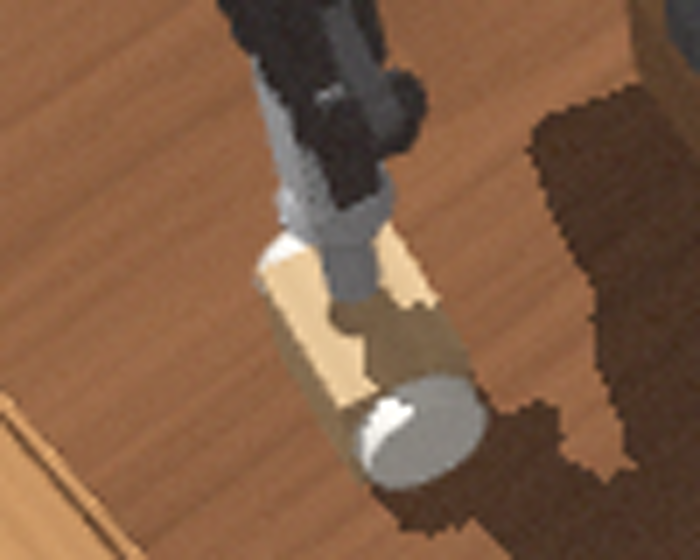

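The nose is at (353,290), over head c's eye. I'll go down slowly.

apply_moves([
  [[0.5, 0.4, 1, 0], [0, 0, 2, 0], [0, 0, 2, 0], [0, 0, 2, 0], [0, 0, 2, 0], [0, 0, 2, 0], [0, 0, 2, 0], [0, 0, 2, 0], [0, 0, 2, 0], [0, 0, 1, 0]],
])

```text
time: 23.08
eef_pos: [0.4659, -0.1661, 0.107]
tool_rot: [180.0, 0.0, 77.0]
ft_force: [0.9, 0.3, -1.4]
opening: 0.025
finger_force: 80.7
```

apply_moves([
  [[0, 0, 0.7, 0], [0, 0, 0.7, 0], [0, 0, 0.7, 0], [0, 0, 0.7, 0], [0, 0, 0.7, 0], [0, 0, 0.7, 0], [0, 0, 0.7, 0]],
])

```text
time: 23.95
eef_pos: [0.4657, -0.166, 0.1021]
tool_rot: [180.0, 0.0, 77.0]
ft_force: [1.0, -0.8, 0.4]
opening: 0.0251
finger_force: 80.8
```

apply_moves([
  [[0, 0, 0.6, 0], [0, 0, 0.6, 0], [0, 0, 0.6, 0], [0, 0, 0.6, 0], [0, 0, 0, 0]],
])

```text
time: 24.58
eef_pos: [0.4656, -0.166, 0.0997]
tool_rot: [180.0, 0.0, 77.0]
ft_force: [1.4, -0.8, -1.1]
opening: 0.025
finger_force: 80.9
```

apply_moves([
  [[0, 0, 0.6, 0], [0, 0, 0.6, 0], [0, 0, 0.6, 0], [0, 0, 0, 0]],
])

```text
time: 25.08
eef_pos: [0.4656, -0.166, 0.0979]
tool_rot: [180.0, 0.0, 77.0]
ft_force: [1.5, -0.0, -1.1]
opening: 0.025
finger_force: 81.0
```

Past the narrowing depth. I'll carry on to the collar.

apply_moves([
  [[0, 0, 1, 0], [0, 0, 2, 0], [0, 0, 2, 0], [0, 0, 2.5, 0], [0, 0, 2.5, 0], [0, 0, 2.5, 0], [0, 0, 2.5, 0], [0, 0, 2.5, 0], [0, 0, 1, 0], [0, 0, 0, 0]],
])

```text
time: 26.32
eef_pos: [0.4651, -0.1658, 0.0791]
tool_rot: [-179.9, -0.0, 77.0]
ft_force: [1.8, 0.2, -3.1]
opening: 0.0254
finger_force: 81.1
```

apply_moves([
  [[0, 0, 0.5, 0], [0, 0, 0.5, 0], [0, 0, 0.5, 0], [0, 0, 0.5, 0], [0, 0, 0.5, 0]],
])

```text
time: 26.95
eef_pos: [0.4655, -0.1659, 0.0769]
tool_rot: [-180.0, 0.0, 77.0]
ft_force: [0.1, 0.8, 1.9]
opening: 0.0254
finger_force: 81.1
```

apply_moves([
  [[0, 0, 0.5, 0], [0, 0, 0.5, 0], [0, 0, 0, 0]],
])

```text
time: 27.32
eef_pos: [0.4655, -0.166, 0.0769]
tool_rot: [180.0, 0.0, 77.0]
ft_force: [-1.9, 1.1, 7.8]
opening: 0.0254
finger_force: 82.0
```

Collar contact, so c is good. I'll lift and go to d.

apply_moves([
  [[0, 0, -5, 0], [0, 0, -10, 0], [0, 0, -20, 0], [0, 0, -25, 0], [0, 0, -25, 0], [0, 0, -10, 0], [0, 0, 0, 0]],
])

```text
time: 28.2
eef_pos: [0.4658, -0.1661, 0.1713]
tool_rot: [179.9, 0.0, 77.0]
ft_force: [-0.3, -0.4, -1.4]
opening: 0.0248
finger_force: 80.8
```

```bash
python3 -c "
from h import *
plan(658.4,-9.6,126,None)
d=pickle.load(open('s0.pkl','rb'))['top'];t2=pickle.load(open('t2.pkl','rb'))
chk(d,'t5',b=(227,293),d=(320,203),a=(391,203));chk(t2,'t5',c=(395,297))
"
```

```text
t 28.2 pos [ 465.8 -166.1  171.3] rot [179.9   0.   77. ] F [-0.3 -0.4 -1.4] op 24.8 | world yaw turn about tool z: -0.0 | shift tool [195.8 152.4  45.5] 6 rows of [32.6 25.4  7.6]
b 0.988 0 0
d 0.978 0 0
a 0.804 -1 0
c 0.348 -12 19
```

apply_moves([
  [[16, 12.5, 0, 0], [32.6, 25.4, 0, 0], [32.6, 25.4, 0, 0], [32.6, 25.4, 0, 0], [32.6, 25.4, 0, 0], [32.6, 25.4, 0, 0], [16.8, 12.9, 10, 0], [0, 0, 12, 0], [0, 0, 12, 0], [0, 0, 11, 0]],
])

```text
time: 29.55
eef_pos: [0.657, -0.0104, 0.1247]
tool_rot: [-179.9, 0.0, 76.9]
ft_force: [0.1, -0.2, -0.8]
opening: 0.0252
finger_force: 80.8
```

apply_moves([
  [[0, 0, 0, 0], [0, 0, 0, 0]],
])

```text
time: 29.8
eef_pos: [0.6582, -0.0099, 0.1265]
tool_rot: [179.9, -0.0, 77.0]
ft_force: [0.3, 1.4, -2.7]
opening: 0.0251
finger_force: 80.8
```

```bash
python3 -c "
from h import *
plan(658.4,-9.6,108,None)
s=r.snapshot('scene')
u=px(s,[.6584,-.0096,.06]);x,y=map(int,u);print(x,y);im=cv2.resize(s['pixels'][y-40:y+40,x-50:x+50],None,fx=7,fy=7,interpolation=cv2.INTER_CUBIC);cv2.imwrite('pics/c6.png',im)
"
```

```text
t 29.8 pos [658.2  -9.9 126.5] rot [179.9  -0.   77. ] F [ 0.3  1.4 -2.7] op 25.1 | world yaw turn about tool z: -0.0 | shift tool [ 0.4  0.1 18.5] 1 rows of [ 0.4  0.1 18.5]
349 273
```

View pics/c6.png

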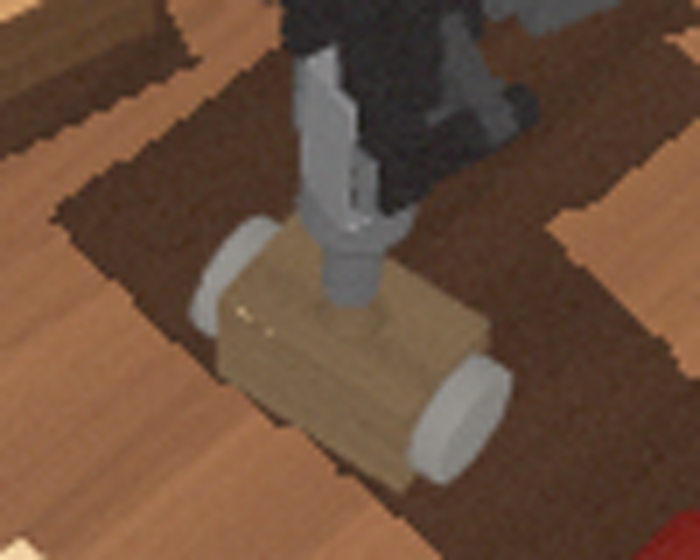

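The nose is at (350,298), over head d's eye at about (355,312). I'll go down slowly.

apply_moves([
  [[0.4, 0.1, 2, 0], [0, 0, 2, 0], [0, 0, 2, 0], [0, 0, 2, 0], [0, 0, 2, 0], [0, 0, 2, 0], [0, 0, 2, 0], [0, 0, 2, 0], [0, 0, 2, 0], [0, 0, 1, 0]],
])

```text
time: 31.1
eef_pos: [0.6583, -0.0091, 0.1067]
tool_rot: [-180.0, 0.0, 77.0]
ft_force: [-0.6, -0.4, -2.3]
opening: 0.025
finger_force: 80.8
```

apply_moves([
  [[0, 0, 0.7, 0], [0, 0, 0.7, 0], [0, 0, 0.7, 0], [0, 0, 0.7, 0], [0, 0, 0.7, 0], [0, 0, 0.7, 0], [0, 0, 0.7, 0]],
])

```text
time: 31.98
eef_pos: [0.6583, -0.0092, 0.1019]
tool_rot: [180.0, 0.0, 77.0]
ft_force: [0.3, 0.8, -1.1]
opening: 0.0253
finger_force: 80.8
```

apply_moves([
  [[0, 0, 0.6, 0], [0, 0, 0.6, 0], [0, 0, 0.6, 0], [0, 0, 0.6, 0], [0, 0, 0, 0]],
])

```text
time: 32.6
eef_pos: [0.6583, -0.0091, 0.0996]
tool_rot: [-180.0, 0.0, 77.0]
ft_force: [-0.2, 0.7, -2.2]
opening: 0.0251
finger_force: 80.8
```

apply_moves([
  [[0, 0, 0.6, 0], [0, 0, 0.6, 0], [0, 0, 0.6, 0], [0, 0, 0, 0]],
])

```text
time: 33.1
eef_pos: [0.6583, -0.0092, 0.0978]
tool_rot: [-180.0, 0.0, 77.0]
ft_force: [0.1, -0.3, -2.4]
opening: 0.0249
finger_force: 80.8
```

apply_moves([
  [[0, 0, 1, 0], [0, 0, 2, 0], [0, 0, 2, 0], [0, 0, 2.5, 0], [0, 0, 2.5, 0], [0, 0, 2.5, 0], [0, 0, 2.5, 0], [0, 0, 2.5, 0], [0, 0, 1, 0], [0, 0, 0, 0]],
])

```text
time: 34.35
eef_pos: [0.6583, -0.0092, 0.0792]
tool_rot: [-180.0, 0.0, 77.0]
ft_force: [0.1, 0.0, -1.8]
opening: 0.0251
finger_force: 80.8
```

apply_moves([
  [[0, 0, 0.5, 0], [0, 0, 0.5, 0], [0, 0, 0.5, 0], [0, 0, 0.5, 0], [0, 0, 0.5, 0]],
])

```text
time: 34.98
eef_pos: [0.6583, -0.0091, 0.0769]
tool_rot: [180.0, 0.0, 77.0]
ft_force: [-0.8, 0.3, 1.1]
opening: 0.0246
finger_force: 80.9
```

apply_moves([
  [[0, 0, 0.5, 0], [0, 0, 0.5, 0], [0, 0, 0, 0]],
])

```text
time: 35.35
eef_pos: [0.6584, -0.0091, 0.0769]
tool_rot: [180.0, -0.0, 77.0]
ft_force: [-3.3, -0.2, 4.9]
opening: 0.0252
finger_force: 81.6
```

d is good. Next, the gauge goes back to the holder.

apply_moves([
  [[0, 0, -5, 0], [0, 0, -10, 0], [0, 0, -20, 0], [0, 0, -25, 0], [0, 0, -25, 0], [0, 0, -15, 0], [0, 0, 0, 0]],
])

```text
time: 36.22
eef_pos: [0.659, -0.0091, 0.1771]
tool_rot: [179.8, -0.0, 77.0]
ft_force: [0.1, 0.3, -2.2]
opening: 0.0251
finger_force: 80.8
```

```bash
python3 -c "
from h import *
plan(471,10.5,152,None)"
```

```text
t 36.23 pos [659.   -9.1 177.1] rot [179.8  -0.   77. ] F [ 0.1  0.3 -2.2] op 25.1 | world yaw turn about tool z: -0.0 | shift tool [ -23.2 -187.7   24.6] 5 rows of [ -4.6 -37.5   4.9]
```

apply_moves([
  [[-2.3, -18.8, 0, 0], [-4.6, -37.5, 0, 0], [-4.6, -37.5, 0, 0], [-4.6, -37.5, 0, 0], [-4.6, -37.5, 0, 0], [-2.5, -18.9, 0, 0], [0, 0, 0, 0], [0, 0, 0, 0]],
])

```text
time: 37.22
eef_pos: [0.4711, 0.0104, 0.1756]
tool_rot: [180.0, -0.0, 77.0]
ft_force: [-0.8, -0.0, -2.1]
opening: 0.0251
finger_force: 80.7
```

```bash
python3 -c "
from h import *
plan(471,10.5,125,None)"
```

```text
t 37.23 pos [471.1  10.4 175.6] rot [180.  -0.  77.] F [-0.8 -0.  -2.1] op 25.1 | world yaw turn about tool z: -0.0 | shift tool [ 0.  -0.1 50.6] 2 rows of [ 0.  -0.1 25.3]
```

apply_moves([
  [[0, 0, 20, 0], [0, 0, 20, 0], [0, 0, 10, 0], [0, 0, 4, 0], [0, 0, 4, 0], [0, 0, 4, 0], [0, 0, 4, 0], [0, 0, 4, 0], [0, 0, 0, 0]],
])

```text
time: 38.35
eef_pos: [0.47, 0.0105, 0.1055]
tool_rot: [-180.0, 0.0, 77.0]
ft_force: [-0.8, 0.2, -2.4]
opening: 0.0249
finger_force: 80.7
```

apply_moves([
  [[0, 0, 4, 0], [0, 0, 4, 0], [0, 0, 3, 0], [0, 0, 2, 0], [0, 0, 2, 0], [0, 0, 0, 0]],
])

```text
time: 39.1
eef_pos: [0.4704, 0.0107, 0.0908]
tool_rot: [180.0, -0.0, 77.0]
ft_force: [0.8, 0.8, -2.8]
opening: 0.0255
finger_force: 80.8
```

apply_moves([
  [[0, 0, 2, 0], [0, 0, 2, 0], [0, 0, 2, 0], [0, 0, 2, 0], [0, 0, 1, 0], [0, 0, 0, 0]],
])

```text
time: 39.85
eef_pos: [0.4704, 0.0104, 0.0814]
tool_rot: [180.0, 0.0, 77.0]
ft_force: [2.5, -0.1, -2.8]
opening: 0.0254
finger_force: 80.9
```

apply_moves([
  [[0, 0, 1, 0], [0, 0, 1, 0], [0, 0, 1, 0], [0, 0, 1, 0], [0, 0, 1, 0], [0, 0, 0, 0]],
])

```text
time: 40.6
eef_pos: [0.4698, 0.0105, 0.0765]
tool_rot: [-179.9, 0.0, 77.0]
ft_force: [0.8, 2.0, -2.9]
opening: 0.0252
finger_force: 80.9
```

apply_moves([
  [[0, 0, 0.7, 0], [0, 0, 0.7, 0], [0, 0, 0, 0]],
])

```text
time: 40.98
eef_pos: [0.4701, 0.0104, 0.0758]
tool_rot: [-180.0, 0.0, 77.0]
ft_force: [-3.2, 0.8, 4.8]
opening: 0.0249
finger_force: 81.6
```

apply_moves([
  [[0, 0, 1, 0], [0, 0, 0, 0], [0, 0, -1, 0], [0, 0, 0, 0]],
])

```text
time: 41.48
eef_pos: [0.4701, 0.0104, 0.0758]
tool_rot: [-180.0, 0.0, 77.0]
ft_force: [-4.0, 1.2, 7.6]
opening: 0.0254
finger_force: 81.6
```

apply_moves([
  [[0, 0, 0, 0], [0, 0, 0, 0], [0, 0, 0, 0], [0, 0, 0, 0], [0, 0, 0, 0], [0, 0, 0, 0], [0, 0, -10, 0], [0, 0, -30, 0], [0, 0, -45, 0], [0, 0, -45, 0]],
], hand=1)

```text
time: 42.72
eef_pos: [0.4701, 0.0105, 0.2074]
tool_rot: [180.0, 0.0, 77.0]
ft_force: [0.4, 1.3, -0.4]
opening: 0.0858
finger_force: 0.0
```

```bash
python3 -c "
from h import *
plan(664.4,-159.4,120,1)
d=pickle.load(open('s0.pkl','rb'))['top'];t2=pickle.load(open('t2.pkl','rb'))
chk(d,'t6',b=(227,293),d=(320,203),a=(391,203));chk(t2,'t6',c=(395,297))
"
```

```text
t 42.73 pos [470.1  10.5 207.4] rot [180.   0.  77.] F [ 0.4  1.3 -0.4] op 85.8 | world yaw turn about tool z: 76.0 | shift tool [191.3 173.2  87.5] 7 rows of [27.3 24.7 12.5]
b 0.726 0 0
d 0.352 1 0
a 0.998 0 0
c 0.99 0 1
```

The gauge is home and the heads are unmoved. I'll pick up head a first.

apply_moves([
  [[0, 0, 0, 9.5], [0, 0, 0, 9.5], [0, 0, 0, 9.5], [0, 0, 0, 9.5], [0, 0, 0, 9.5], [0, 0, 0, 9.5], [0, 0, 0, 9.5], [0, 0, 0, 9.5], [0, 0, 0, 0]],
])

```text
time: 43.95
eef_pos: [0.4699, 0.0105, 0.2053]
tool_rot: [180.0, 0.0, 1.1]
ft_force: [0.4, 1.1, -0.2]
opening: 0.0853
finger_force: 0.0
```

apply_moves([
  [[14, 12, 0, 0], [30, 27, 0, 0], [30, 27, 0, 0], [30, 27, 0, 0], [30, 27, 10, 0], [30, 27, 20, 0], [27.3, 26.2, 27, 0], [0, 0, 30, 0], [0, 0, 0, 0], [0, 0, 0, 0]],
])

```text
time: 45.2
eef_pos: [0.6653, -0.1599, 0.1194]
tool_rot: [180.0, -0.1, 1.0]
ft_force: [0.3, 0.0, 0.3]
opening: 0.0857
finger_force: 0.0
```

```bash
python3 -c "
from h import *
plan(664.4,-159.4,8,1)
s=r.snapshot('wrist');cv2.imwrite('pics/w3.png',s['pixels'])"
```

```text
t 45.2 pos [ 665.3 -159.9  119.4] rot [ 1.8e+02 -1.0e-01  1.0e+00] F [0.3 0.  0.3] op 85.7 | world yaw turn about tool z: 0.0 | shift tool [ -1.1  -0.5 111.4] 3 rows of [-0.4 -0.2 37.1]
```

View pics/w3.png

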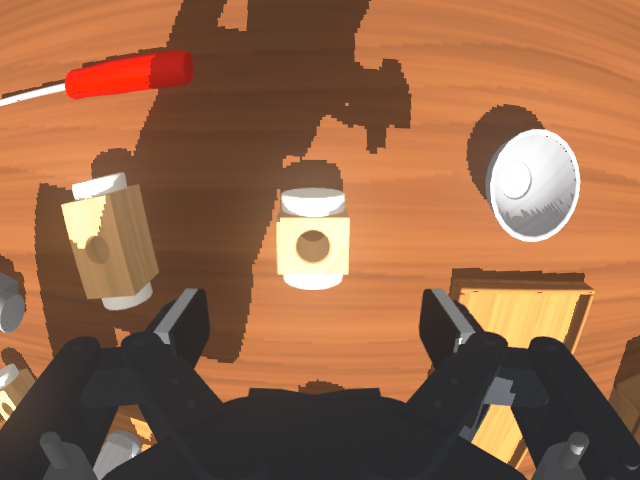

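Head a is square and midway between the pads at (313,245). I'll grasp it, lift, and turn to the tray yaw.

apply_moves([
  [[-1, 0, 25, 0], [0, 0, 30, 0], [0, 0, 30, 0], [0, 0, 18, 0], [0, 0, 8, 0], [0, 0, 0, 0]],
])

```text
time: 46.0
eef_pos: [0.664, -0.1595, 0.008]
tool_rot: [180.0, -0.1, 1.0]
ft_force: [0.3, -0.1, -0.1]
opening: 0.0856
finger_force: 0.0
```

apply_moves([
  [[0, 0, 0, 0], [0, 0, 0, 0], [0, 0, 0, 0], [0, 0, 0, 0], [0, 0, 0, 0], [0, 0, 0, 0]],
], hand=-1, force=50)

```text
time: 46.75
eef_pos: [0.6642, -0.1595, 0.0084]
tool_rot: [180.0, -0.1, 1.0]
ft_force: [0.2, -0.3, 5.8]
opening: 0.0435
finger_force: 51.8
```

apply_moves([
  [[0, 0, -10, 0], [0, 0, -30, 0], [0, 0, -40, 0], [0, 0, -40, 0], [0, 0, 0, 0]],
])

```text
time: 47.38
eef_pos: [0.6654, -0.1599, 0.1313]
tool_rot: [179.9, -0.4, 1.0]
ft_force: [-0.6, 0.6, -1.4]
opening: 0.0436
finger_force: 51.3
```

```bash
python3 -c "
from h import *
plan(570.9,-337.9,90,87.4)"
```

```text
t 47.38 pos [ 665.4 -159.9  131.3] rot [179.9  -0.4   1. ] F [-0.6  0.6 -1.4] op 43.6 | world yaw turn about tool z: -86.4 | shift tool [-182.4  -86.4   39.8] 5 rows of [-36.5 -17.3   8. ]
```

apply_moves([
  [[0, 0, 0, -9.6], [0, 0, 0, -9.6], [0, 0, 0, -9.6], [0, 0, 0, -9.6], [0, 0, 0, -9.6], [0, 0, 0, -9.6], [0, 0, 0, -9.6], [0, 0, 0, -9.6], [0, 0, 0, -9.6], [0, 0, 0, 0]],
])

```text
time: 48.62
eef_pos: [0.6625, -0.1591, 0.1255]
tool_rot: [-179.8, -0.0, 87.3]
ft_force: [0.4, -0.3, -1.0]
opening: 0.0439
finger_force: 51.2
```

apply_moves([
  [[-18, -9, 0, 0], [-36.5, -17.3, 0, 0], [-36.5, -17.3, 0, 0], [-36.5, -17.3, 0, 0], [-36.5, -17.3, 0, 0], [-18.4, -8.2, 10, 0], [0, 0, 15, 0], [0, 0, 15, 0], [0, 0, 0, 0], [0, 0, 0, 0]],
])

```text
time: 49.88
eef_pos: [0.5697, -0.3368, 0.0874]
tool_rot: [180.0, 0.0, 87.5]
ft_force: [-0.6, 0.3, -0.5]
opening: 0.0435
finger_force: 51.2
```

```bash
python3 -c "
from h import *
plan(570.9,-337.9,14,87.4)"
```

```text
t 49.88 pos [ 569.7 -336.8   87.4] rot [180.    0.   87.5] F [-0.6  0.3 -0.5] op 43.5 | world yaw turn about tool z: 0.1 | shift tool [-1.   1.3 73.4] 2 rows of [-0.5  0.6 36.7]
```

apply_moves([
  [[-1, 1.3, 15, 0], [0, 0, 20, 0], [0, 0, 20, 0], [0, 0, 10, 0], [0, 0, 4, 0], [0, 0, 2, 0], [0, 0, 1, 0], [0, 0, 1, 0], [0, 0, 0, 0]],
])

```text
time: 51.0
eef_pos: [0.5703, -0.3388, 0.0147]
tool_rot: [180.0, 0.0, 87.4]
ft_force: [-0.0, 0.9, -1.4]
opening: 0.0435
finger_force: 51.2
```

apply_moves([
  [[0, 0, 0.6, 0], [0, 0, 0.6, 0], [0, 0, 0, 0]],
])

```text
time: 51.38
eef_pos: [0.5702, -0.3388, 0.0134]
tool_rot: [180.0, 0.0, 87.4]
ft_force: [-0.0, 0.0, 0.6]
opening: 0.0434
finger_force: 51.4
```

apply_moves([
  [[0, 0, 0, 0], [0, 0, 0, 0], [0, 0, 0, 0], [0, 0, -10, 0], [0, 0, -30, 0], [0, 0, -40, 0], [0, 0, -40, 0], [0, 0, 0, 0]],
], hand=0.5)

```text
time: 52.38
eef_pos: [0.5723, -0.34, 0.1382]
tool_rot: [179.5, 0.3, 87.4]
ft_force: [-0.3, 0.1, -0.2]
opening: 0.0641
finger_force: 0.0
```

```bash
python3 -c "
from h import *
plan(465.5,-166,120,167)"
```

```text
t 52.38 pos [ 572.3 -340.   138.2] rot [179.5   0.3  87.4] F [-0.3  0.1 -0.2] op 64.1 | world yaw turn about tool z: -79.6 | shift tool [143.3 145.4  18.7] 5 rows of [28.7 29.1  3.7]
```

apply_moves([
  [[0, 0, 0, -10], [0, 0, 0, -10], [0, 0, 0, -10], [0, 0, 0, -10], [0, 0, 0, -10], [0, 0, 0, -10], [0, 0, 0, -10], [0, 0, 0, -9.6], [0, 0, 0, 0]],
], hand=1)

```text
time: 53.5
eef_pos: [0.5697, -0.3384, 0.1324]
tool_rot: [180.0, -0.1, 166.9]
ft_force: [-0.5, -1.1, 0.7]
opening: 0.0854
finger_force: 0.0
```

apply_moves([
  [[14, 14.5, 0, 0], [28.7, 29.1, 0, 0], [28.7, 29.1, 0, 0], [28.7, 29.1, 0, 0], [28.7, 29.1, 0, 0], [14.5, 14.5, 10, 0], [0, 0, 0, 0], [0, 0, 0, 0]],
])

```text
time: 54.5
eef_pos: [0.4642, -0.1655, 0.1235]
tool_rot: [-180.0, 0.1, 166.9]
ft_force: [-0.1, -0.2, -0.2]
opening: 0.0854
finger_force: 0.0
```

```bash
python3 -c "
from h import *
plan(465.5,-166,8,167)
s=r.snapshot('wrist');cv2.imwrite('pics/w4.png',s['pixels'])"
```

```text
t 54.5 pos [ 464.2 -165.5  123.5] rot [-1.800e+02  1.000e-01  1.669e+02] F [-0.1 -0.2 -0.2] op 85.4 | world yaw turn about tool z: -0.1 | shift tool [-1.200e+00 -1.000e-01  1.155e+02] 3 rows of [-0.4 -0.  38.5]
```

View pics/w4.png

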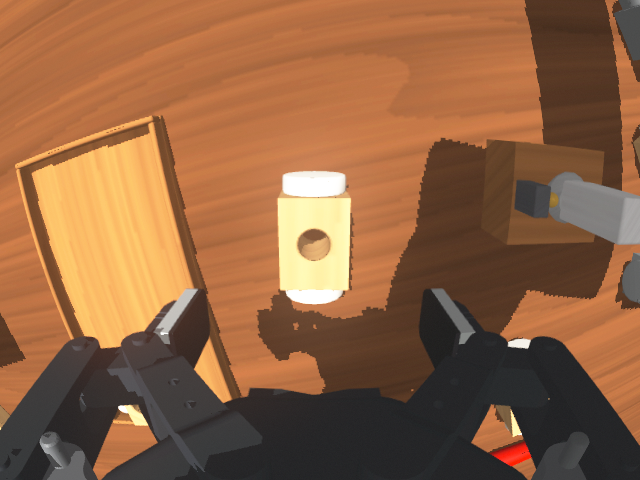

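Head c is square and centred at (314,244). I'll grasp it.

apply_moves([
  [[-1.2, 0, 25, 0], [0, 0, 30, 0], [0, 0, 30, 0], [0, 0, 20, 0], [0, 0, 10, 0], [0, 0, 0, 0]],
])

```text
time: 55.3
eef_pos: [0.4647, -0.1656, 0.0079]
tool_rot: [-180.0, -0.0, 167.0]
ft_force: [-0.1, 0.8, -0.7]
opening: 0.0855
finger_force: 0.0
```

apply_moves([
  [[0, 0, 0, 0], [0, 0, 0, 0], [0, 0, 0, 0], [0, 0, 0, 0], [0, 0, 0, 0], [0, 0, 0, 0]],
], hand=-1, force=50)

```text
time: 56.05
eef_pos: [0.4651, -0.1654, 0.0091]
tool_rot: [-180.0, 0.1, 167.0]
ft_force: [0.3, 0.7, 6.0]
opening: 0.0433
finger_force: 51.7
```

apply_moves([
  [[0, 0, -10, 0], [0, 0, -30, 0], [0, 0, -40, 0], [0, 0, -30, 0], [0, 0, 0, 0]],
])

```text
time: 56.68
eef_pos: [0.4658, -0.1655, 0.1205]
tool_rot: [-180.0, 0.3, 167.0]
ft_force: [0.0, 0.3, -1.5]
opening: 0.0438
finger_force: 51.1
```

```bash
python3 -c "
from h import *
plan(401,-330.1,80,87.4)"
```

```text
t 56.67 pos [ 465.8 -165.5  120.5] rot [-180.     0.3  167. ] F [ 0.   0.3 -1.5] op 43.8 | world yaw turn about tool z: 79.6 | shift tool [-167.1  -57.2   41.5] 5 rows of [-33.4 -11.4   8.3]
```

apply_moves([
  [[0, 0, 0, 10], [0, 0, 0, 10], [0, 0, 0, 10], [0, 0, 0, 10], [0, 0, 0, 10], [0, 0, 0, 10], [0, 0, 0, 10], [0, 0, 0, 9.6], [0, 0, 0, 0]],
])

```text
time: 57.8
eef_pos: [0.4635, -0.1647, 0.1169]
tool_rot: [-179.8, -0.0, 87.5]
ft_force: [-0.0, 0.5, -0.3]
opening: 0.0433
finger_force: 51.0
```

apply_moves([
  [[-17, -6, 0, 0], [-33.4, -11.4, 0, 0], [-33.4, -11.4, 0, 0], [-33.4, -11.4, 0, 0], [-33.4, -11.4, 0, 0], [-16.5, -5.6, 10, 0], [0, 0, 15, 0], [0, 0, 10, 0], [0, 0, 0, 0], [0, 0, 0, 0]],
])

```text
time: 59.05
eef_pos: [0.4002, -0.3288, 0.0833]
tool_rot: [180.0, 0.0, 87.5]
ft_force: [-0.7, -0.7, -0.3]
opening: 0.0431
finger_force: 51.0
```

```bash
python3 -c "
from h import *
plan(401,-330.1,15,87.4)"
```

```text
t 59.05 pos [ 400.2 -328.8   83.3] rot [180.    0.   87.5] F [-0.7 -0.7 -0.3] op 43.1 | world yaw turn about tool z: 0.1 | shift tool [-1.2  0.8 68.3] 2 rows of [-0.6  0.4 34.1]
```

apply_moves([
  [[-1.2, 0.8, 15, 0], [0, 0, 20, 0], [0, 0, 18, 0], [0, 0, 9, 0], [0, 0, 4, 0], [0, 0, 2, 0], [0, 0, 1, 0], [0, 0, 0, 0]],
])

```text
time: 60.05
eef_pos: [0.4006, -0.3308, 0.0146]
tool_rot: [180.0, 0.0, 87.4]
ft_force: [0.2, 0.6, -1.3]
opening: 0.0435
finger_force: 51.0
```

apply_moves([
  [[0, 0, 0.5, 0], [0, 0, 0, 0]],
])

```text
time: 60.3
eef_pos: [0.4007, -0.3308, 0.0141]
tool_rot: [180.0, 0.0, 87.4]
ft_force: [-0.2, 0.1, 2.2]
opening: 0.0433
finger_force: 51.3
```

apply_moves([
  [[0, 0, 0, 0], [0, 0, 0, 0], [0, 0, 0, 0], [0, 0, -10, 0], [0, 0, -30, 0], [0, 0, -40, 0], [0, 0, -40, 0], [0, 0, 0, 0]],
], hand=0.5)

```text
time: 61.3
eef_pos: [0.4022, -0.3322, 0.1376]
tool_rot: [179.6, 0.3, 87.4]
ft_force: [-0.8, 0.1, -0.3]
opening: 0.0642
finger_force: 0.0
```

apply_moves([
  [[0, 0, 0, 10], [0, 0, 0, 10], [0, 0, 0, 10], [0, 0, 0, 10], [0, 0, 0, 10], [0, 0, 0, 10], [0, 0, 0, 10], [0, 0, 0, 9.4], [0, 0, 0, 0]],
], hand=1)

```text
time: 62.42
eef_pos: [0.4, -0.3303, 0.1331]
tool_rot: [-179.9, 0.1, 8.1]
ft_force: [0.6, -0.3, -0.3]
opening: 0.0856
finger_force: 0.0
```

```bash
python3 -c "
from h import *
plan(658.4,-9.2,150,8)
d=pickle.load(open('s0.pkl','rb'))['top']
chk(d,'t7',b=(227,293),d=(320,203))"
```

```text
t 62.42 pos [ 400.  -330.3  133.1] rot [-1.799e+02  1.000e-01  8.100e+00] F [ 0.6 -0.3 -0.3] op 85.6 | world yaw turn about tool z: 0.1 | shift tool [ 300.5 -282.   -16.9] 10 rows of [ 30.1 -28.2  -1.7]
b 0.997 0 0
d 0.998 0 0
```

apply_moves([
  [[15, -14, -3, 0], [32, -30, 0, 0], [32, -30, 0, 0], [32, -30, 0, 0], [32, -30, 0, 0], [32, -30, 0, 0], [32, -30, 0, 0], [32, -30, 0, 0], [32, -30, 0, 0], [29.5, -28, 0, 0]],
])

```text
time: 63.72
eef_pos: [0.6594, -0.0082, 0.1363]
tool_rot: [180.0, 0.0, 8.2]
ft_force: [-0.7, -0.8, -1.0]
opening: 0.0856
finger_force: 0.0
```

apply_moves([
  [[0, 0, 5, 0], [0, 0, 5, 0], [0, 0, 0, 0]],
])

```text
time: 64.1
eef_pos: [0.6576, -0.0105, 0.1259]
tool_rot: [-180.0, 0.1, 8.0]
ft_force: [-0.3, 0.5, -0.6]
opening: 0.0858
finger_force: 0.0
```

```bash
python3 -c "
from h import *
plan(658.4,-9.2,8,8)"
```

```text
t 64.1 pos [657.6 -10.5 125.9] rot [-1.8e+02  1.0e-01  8.0e+00] F [-0.3  0.5 -0.6] op 85.8 | world yaw turn about tool z: -0.0 | shift tool [  1.2  -1.2 117.9] 3 rows of [ 0.4 -0.4 39.3]
```

apply_moves([
  [[1.2, -1.2, 25, 0], [0, 0, 30, 0], [0, 0, 30, 0], [0, 0, 22, 0], [0, 0, 10, 0], [0, 0, 0, 0]],
])

```text
time: 64.85
eef_pos: [0.6595, -0.0088, 0.0096]
tool_rot: [180.0, 0.0, 8.0]
ft_force: [-0.2, -0.1, 0.0]
opening: 0.0851
finger_force: 0.0
```

apply_moves([
  [[0, 0, 0, 0], [0, 0, 0, 0], [0, 0, 0, 0], [0, 0, 0, 0], [0, 0, 0, 0], [0, 0, 0, 0]],
], hand=-1, force=50)

```text
time: 65.6
eef_pos: [0.6606, -0.0083, 0.0109]
tool_rot: [180.0, -0.1, 8.0]
ft_force: [0.2, -1.2, 5.8]
opening: 0.0433
finger_force: 52.5
```

apply_moves([
  [[0, 0, -10, 0], [0, 0, -30, 0], [0, 0, -40, 0], [0, 0, -40, 0], [0, 0, 0, 0]],
])

```text
time: 66.22
eef_pos: [0.6618, -0.0082, 0.1335]
tool_rot: [179.9, -0.4, 8.0]
ft_force: [-0.8, -0.7, -2.1]
opening: 0.0433
finger_force: 51.9
```

apply_moves([
  [[0, 0, 0, -10], [0, 0, 0, -10], [0, 0, 0, -10], [0, 0, 0, -10], [0, 0, 0, -10], [0, 0, 0, -10], [0, 0, 0, -10], [0, 0, 0, -9.4], [0, 0, 0, 0]],
])

```text
time: 67.35
eef_pos: [0.6588, -0.0081, 0.1279]
tool_rot: [-179.8, 0.0, 87.3]
ft_force: [0.1, -0.6, -1.7]
opening: 0.0433
finger_force: 51.7
```

```bash
python3 -c "
from h import *
plan(486,-334,80,87.4)"
```

```text
t 67.35 pos [658.8  -8.1 127.9] rot [-179.8    0.    87.3] F [ 0.1 -0.6 -1.7] op 43.3 | world yaw turn about tool z: -0.1 | shift tool [-333.4 -157.6   48.5] 9 rows of [-37.  -17.5   5.4]
```

apply_moves([
  [[-18, -9, 0, 0], [-37, -17.5, 0, 0], [-37, -17.5, 0, 0], [-37, -17.5, 0, 0], [-37, -17.5, 0, 0], [-37, -17.5, 0, 0], [-37, -17.5, 0, 0], [-37, -17.5, 0, 0], [-37, -17.5, 0, 0], [-19.4, -8.6, 0, 0]],
])

```text
time: 68.6
eef_pos: [0.4851, -0.336, 0.1296]
tool_rot: [-180.0, -0.0, 87.2]
ft_force: [0.2, 0.6, -1.8]
opening: 0.0435
finger_force: 51.7
```

apply_moves([
  [[0, 0, 10, 0], [0, 0, 15, 0], [0, 0, 15, 0], [0, 0, 0, 0], [0, 0, 0, 0]],
])

```text
time: 69.22
eef_pos: [0.4877, -0.3338, 0.0896]
tool_rot: [180.0, 0.0, 87.4]
ft_force: [0.4, -0.0, -1.2]
opening: 0.0435
finger_force: 51.7
```

```bash
python3 -c "
from h import *
plan(486,-334,17,87.4)"
```

```text
t 69.22 pos [ 487.7 -333.8   89.6] rot [180.    0.   87.4] F [ 0.4 -0.  -1.2] op 43.5 | world yaw turn about tool z: 0.0 | shift tool [-0.3 -1.7 72.6] 2 rows of [-0.2 -0.8 36.3]
```

apply_moves([
  [[0, -1.7, 15, 0], [0, 0, 20, 0], [0, 0, 20, 0], [0, 0, 10, 0], [0, 0, 5, 0], [0, 0, 2, 0], [0, 0, 1, 0], [0, 0, 0, 0]],
])

```text
time: 70.22
eef_pos: [0.4858, -0.3342, 0.0172]
tool_rot: [180.0, 0.0, 87.4]
ft_force: [1.0, -0.2, -1.5]
opening: 0.0436
finger_force: 51.8
```

apply_moves([
  [[0, 0, 0.6, 0], [0, 0, 0, 0]],
])

```text
time: 70.47
eef_pos: [0.4856, -0.3341, 0.0163]
tool_rot: [180.0, 0.0, 87.4]
ft_force: [-0.9, 0.9, -1.7]
opening: 0.0433
finger_force: 51.8
```

apply_moves([
  [[0, 0, 0.6, 0], [0, 0, 0, 0]],
])

```text
time: 70.72
eef_pos: [0.4856, -0.3342, 0.0159]
tool_rot: [180.0, 0.0, 87.4]
ft_force: [-0.8, -0.5, 2.7]
opening: 0.0433
finger_force: 52.2
```

apply_moves([
  [[0, 0, 0, 0], [0, 0, 0, 0], [0, 0, 0, 0], [0, 0, -10, 0], [0, 0, -30, 0], [0, 0, -45, 0], [0, 0, -50, 0], [0, 0, -40, 0], [0, 0, -15, 0], [0, 0, 0, 0]],
], hand=0.5)

```text
time: 71.97
eef_pos: [0.4856, -0.3341, 0.2061]
tool_rot: [179.9, 0.1, 87.4]
ft_force: [-0.9, -0.0, -0.7]
opening: 0.0637
finger_force: 0.0
```

apply_moves([
  [[0, 0, 0, 10], [0, 0, 0, 10], [0, 0, 0, 10], [0, 0, 0, 10], [0, 0, 0, 10], [0, 0, 0, 10], [0, 0, 0, 6.4], [0, 0, 0, 0]],
], hand=1)

```text
time: 72.97
eef_pos: [0.4847, -0.3334, 0.2032]
tool_rot: [-179.8, 0.1, 21.1]
ft_force: [-1.0, -0.4, -1.0]
opening: 0.0851
finger_force: 0.0
```

```bash
python3 -c "
from h import *
plan(465.5,175.2,200,21)
d=pickle.load(open('s0.pkl','rb'))['top']
chk(d,'t8',b=(227,293))"
```

```text
t 72.97 pos [ 484.7 -333.4  203.2] rot [-1.798e+02  1.000e-01  2.110e+01] F [-1.  -0.4 -1. ] op 85.1 | world yaw turn about tool z: 0.1 | shift tool [ 164.3 -481.7    4.5] 12 rows of [ 13.7 -40.1   0.4]
b 0.997 0 0
```

apply_moves([
  [[7, -20, 0, 0], [14, -41, 0, 0], [14, -41, 0, 0], [14, -41, 0, 0], [14, -41, 0, 0], [14, -41, 0, 0], [14, -41, 0, 0], [14, -41, 0, 0], [14, -41, 0, 0], [14, -41, 0, 0]],
])

```text
time: 74.28
eef_pos: [0.4689, 0.079, 0.2054]
tool_rot: [-180.0, 0.0, 21.1]
ft_force: [0.3, -1.2, 0.4]
opening: 0.0858
finger_force: 0.0
```

apply_moves([
  [[14, -41, 0, 0], [14, -41, 0, 0], [3.3, -10.7, 0, 0], [0, 0, 20, 0], [0, 0, 30, 0], [0, 0, 25, 0], [0, 0, 0, 0], [0, 0, 0, 0]],
])

```text
time: 75.28
eef_pos: [0.4666, 0.1745, 0.1314]
tool_rot: [180.0, -0.1, 21.0]
ft_force: [-0.4, -0.4, -0.1]
opening: 0.0853
finger_force: 0.0
```

```bash
python3 -c "
from h import *
plan(465.5,175.2,8,21)"
```

```text
t 75.28 pos [466.6 174.5 131.4] rot [ 1.8e+02 -1.0e-01  2.1e+01] F [-0.4 -0.4 -0.1] op 85.3 | world yaw turn about tool z: 0.0 | shift tool [ -1.   -1.1 123.4] 3 rows of [-0.3 -0.4 41.1]
```

apply_moves([
  [[-1, -1.1, 25, 0], [0, 0, 30, 0], [0, 0, 35, 0], [0, 0, 23, 0], [0, 0, 10, 0], [0, 0, 0, 0]],
])

```text
time: 76.03
eef_pos: [0.4655, 0.1753, 0.008]
tool_rot: [180.0, -0.0, 21.0]
ft_force: [1.2, 0.3, -0.7]
opening: 0.0853
finger_force: 0.0
```

apply_moves([
  [[0, 0, 0, 0], [0, 0, 0, 0], [0, 0, 0, 0], [0, 0, 0, 0], [0, 0, 0, 0], [0, 0, 0, 0]],
], hand=-1, force=50)

```text
time: 76.78
eef_pos: [0.4657, 0.1754, 0.0085]
tool_rot: [180.0, -0.1, 21.0]
ft_force: [-1.4, -0.1, 6.7]
opening: 0.044
finger_force: 51.3
```

apply_moves([
  [[0, 0, -10, 0], [0, 0, -30, 0], [0, 0, -30, 0], [0, 0, -20, 0], [0, 0, 0, 0], [0, 0, 0, 10], [0, 0, 0, 10], [0, 0, 0, 3], [0, 0, 0, 0]],
])

```text
time: 77.9
eef_pos: [0.4642, 0.1749, 0.0964]
tool_rot: [179.9, 0.1, -2.0]
ft_force: [-0.5, 0.1, -1.0]
opening: 0.044
finger_force: 50.9
```

```bash
python3 -c "
from h import *
plan(482,333,80,-2)"
```

```text
t 77.9 pos [464.2 174.9  96.4] rot [ 1.799e+02  1.000e-01 -2.000e+00] F [-0.5  0.1 -1. ] op 44.0 | world yaw turn about tool z: 0.0 | shift tool [  12.3 -158.6   16.3] 4 rows of [  3.1 -39.7   4.1]
```

apply_moves([
  [[1.5, -20, 0, 0], [3, -39.7, 0, 0], [3, -39.7, 0, 0], [3, -39.7, 0, 0], [1.8, -19.5, 10, 0], [0, 0, 6, 0], [0, 0, 0, 0], [0, 0, 0, 0]],
])

```text
time: 78.9
eef_pos: [0.4827, 0.3322, 0.0814]
tool_rot: [180.0, 0.0, -2.1]
ft_force: [-0.4, -0.5, -1.0]
opening: 0.0436
finger_force: 51.0
```

```bash
python3 -c "
from h import *
plan(482,333,14,-2)"
```

```text
t 78.9 pos [482.7 332.2  81.4] rot [180.    0.   -2.1] F [-0.4 -0.5 -1. ] op 43.6 | world yaw turn about tool z: -0.1 | shift tool [-0.7 -0.8 67.4] 2 rows of [-0.4 -0.4 33.7]
```

apply_moves([
  [[-0.7, -0.8, 15, 0], [0, 0, 20, 0], [0, 0, 17, 0], [0, 0, 9, 0], [0, 0, 4, 0], [0, 0, 2, 0], [0, 0, 0.6, 0], [0, 0, 0, 0]],
])

```text
time: 79.9
eef_pos: [0.4823, 0.3343, 0.0143]
tool_rot: [-180.0, -0.0, -2.0]
ft_force: [0.1, 0.7, -1.5]
opening: 0.0435
finger_force: 51.0
```

apply_moves([
  [[0, 0, 0.5, 0], [0, 0, 0, 0]],
])

```text
time: 80.15
eef_pos: [0.4823, 0.3342, 0.0136]
tool_rot: [-180.0, -0.0, -2.0]
ft_force: [0.1, -0.7, -0.8]
opening: 0.0437
finger_force: 51.0
```

apply_moves([
  [[0, 0, 0, 0], [0, 0, 0, 0], [0, 0, 0, 0], [0, 0, -10, 0], [0, 0, -30, 0], [0, 0, -45, 0], [0, 0, -50, 0], [0, 0, -40, 0], [0, 0, 0, 0], [0, 0, 0, 0]],
], hand=0.5)

```text
time: 81.4
eef_pos: [0.4816, 0.3338, 0.1881]
tool_rot: [180.0, 0.0, -2.0]
ft_force: [-0.3, 0.4, -0.6]
opening: 0.0643
finger_force: 0.0
```

```bash
python3 -c "
from h import *
plan(482,333,180,-2)
s=r.snapshot('top');cv2.imwrite('pics/t9.png',rect(s,.046,.75,.45,750,400,.0012));pickle.dump(s,open('t9.pkl','wb'))
s2=r.snapshot('scene');im=np.vstack([rect(s,.046,.75,.45,760,360,.0012),np.hstack([cv2.resize(s['pixels'][230:340,240:370],(380,240)),cv2.resize(s2['pixels'][150:270,240:430],(380,240))])]);cv2.imwrite('pics/fin.png',im)"
```

```text
t 81.4 pos [481.6 333.8 188.1] rot [180.   0.  -2.] F [-0.3  0.4 -0.6] op 64.3 | world yaw turn about tool z: 0.0 | shift tool [0.4 0.8 8.1] 1 rows of [0.4 0.8 8.1]
```

View pics/fin.png

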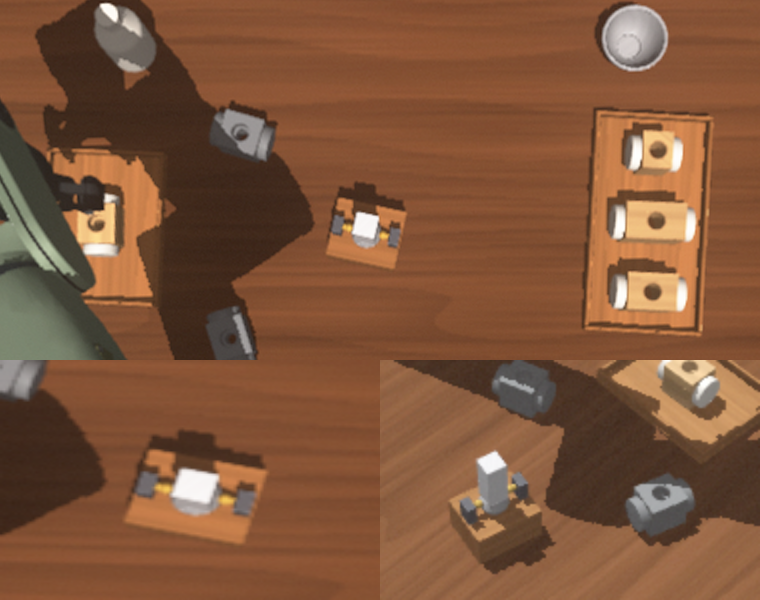

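Heads a, d and c lie at (659,150), (656,220) and (652,292) in the long tray, and b at (98,225) in the short one. The gauge stands upright in its holder at (367,228), and the bystanders are in place. Handing in.

```bash
python3 -c "
from rig import r
print(r.hand_in())"
```

```text
the job is handed in; nothing more can be done
None
```

I tried the gauge in all four heads on the bench and handed the job in at about 81 s: a, c and d took it to the collar and lie in the longer tray, b stopped part-way and lies in the shorter tray, e was absent, and the gauge is back home; the hand-in gave no verdict.

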